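# Snap the cover back onto the tube-dispatch terminal

## Task

Close the opened dispatch terminal: pick up the red cover, lay it over the four standoffs the way its holes fit, and press it down evenly until all four have clicked through and it sits fully home. Keep the cover close to level throughout and do not drop it, and leave the other things on the counter where they are.

Things in the scene. Friction and masses are not known exactly. Their poses are not given: they have to be found in the camera images.
- unit: Open tube-dispatch terminal, fixed: grey case 210 x 160 x 40 mm (rim 8 mm higher), green board on top, four white snap standoffs at (70, 50), (70, -50), (-70, 32), (-70, -32) mm: wide pair at +x, narrow pair at -x, where the rim is white. Origin: centre of its underside on the counter; x along its length, y across, z up. The fitted cover's frame coincides with this one, 58 mm higher.
- cover: Red cover plate, 180 x 130 x 5 mm, 0.16 kg, 14 mm holes placed like the standoffs: fits one way only; white stripe at its narrow (-x) end. Origin: centre of its underside; x along its length, z up. Black grip in the middle of its top: 80 mm long (x), 14 mm wide, 36 mm high. Black thumb marks for pressing on top at (64, 0) and (-64, 0) mm. Starts flat on the counter, grip up.
- hole0 (a point): Centre of cover hole 0 (wide end, left (+y)), at the cover's underside.
- post0 (a point): Centre of standoff 0 (wide end, left (+y)) at its shoulder, 58 mm above the counter; hole 0 belongs here. Axes as the terminal's. Post 20 mm wide up to here, then an 11 mm pin, tapered to its tip 18 mm higher. The cover laid on rests on the catches about 8 to 10 mm above this; it clicks when pressed right down to this shoulder, which takes roughly 4 to 8 N here (twice that for both posts of an end, pressed at a thumb mark).
- hole1 (a point): Centre of cover hole 1 (wide end, right (-y)), at the cover's underside.
- post1 (a point): Centre of standoff 1 (wide end, right (-y)) at its shoulder, 58 mm above the counter; hole 1 belongs here. Axes as the terminal's. Post 20 mm wide up to here, then an 11 mm pin, tapered to its tip 18 mm higher. The cover laid on rests on the catches about 8 to 10 mm above this; it clicks when pressed right down to this shoulder, which takes roughly 4 to 8 N here (twice that for both posts of an end, pressed at a thumb mark).
- hole2 (a point): Centre of cover hole 2 (narrow end, left (+y)), at the cover's underside.
- post2 (a point): Centre of standoff 2 (narrow end, left (+y)) at its shoulder, 58 mm above the counter; hole 2 belongs here. Axes as the terminal's. Post 20 mm wide up to here, then an 11 mm pin, tapered to its tip 18 mm higher. The cover laid on rests on the catches about 8 to 10 mm above this; it clicks when pressed right down to this shoulder, which takes roughly 4 to 8 N here (twice that for both posts of an end, pressed at a thumb mark).
- hole3 (a point): Centre of cover hole 3 (narrow end, right (-y)), at the cover's underside.
- post3 (a point): Centre of standoff 3 (narrow end, right (-y)) at its shoulder, 58 mm above the counter; hole 3 belongs here. Axes as the terminal's. Post 20 mm wide up to here, then an 11 mm pin, tapered to its tip 18 mm higher. The cover laid on rests on the catches about 8 to 10 mm above this; it clicks when pressed right down to this shoulder, which takes roughly 4 to 8 N here (twice that for both posts of an end, pressed at a thumb mark).
- catch0a (a joint): Catch of standoff 0 on its +x side: 0 = sprung fully out, grows inward to 0.005 m as it is pushed in. Yellow sloping wedge, 18 mm across the pair at the bottom; it springs back out over the top of the seated cover.
- catch0b (a joint): Catch of standoff 0 on its -x side: 0 = sprung fully out, grows inward to 0.005 m as it is pushed in. Yellow sloping wedge, 18 mm across the pair at the bottom; it springs back out over the top of the seated cover.
- catch1a (a joint): Catch of standoff 1 on its +x side: 0 = sprung fully out, grows inward to 0.005 m as it is pushed in. Yellow sloping wedge, 18 mm across the pair at the bottom; it springs back out over the top of the seated cover.
- catch1b (a joint): Catch of standoff 1 on its -x side: 0 = sprung fully out, grows inward to 0.005 m as it is pushed in. Yellow sloping wedge, 18 mm across the pair at the bottom; it springs back out over the top of the seated cover.
- catch2a (a joint): Catch of standoff 2 on its +x side: 0 = sprung fully out, grows inward to 0.005 m as it is pushed in. Yellow sloping wedge, 18 mm across the pair at the bottom; it springs back out over the top of the seated cover.
- catch2b (a joint): Catch of standoff 2 on its -x side: 0 = sprung fully out, grows inward to 0.005 m as it is pushed in. Yellow sloping wedge, 18 mm across the pair at the bottom; it springs back out over the top of the seated cover.
- catch3a (a joint): Catch of standoff 3 on its +x side: 0 = sprung fully out, grows inward to 0.005 m as it is pushed in. Yellow sloping wedge, 18 mm across the pair at the bottom; it springs back out over the top of the seated cover.
- catch3b (a joint): Catch of standoff 3 on its -x side: 0 = sprung fully out, grows inward to 0.005 m as it is pushed in. Yellow sloping wedge, 18 mm across the pair at the bottom; it springs back out over the top of the seated cover.
- carrier: Clear tube carrier with red and black ends, 110 mm diameter, 240 mm high, standing. Origin: centre of its foot. Bystander.
- cap: Spare red and black carrier cap lying flat, 92 mm diameter, 34 mm high. Origin: centre of its underside. Bystander.
- sanitiser: Bottle with a blue cap, 60 mm diameter, 150 mm high, standing. Origin: centre of its foot. Bystander.
There are look-alikes about, which are no part of the job. Leave any grey or turquoise look-alike of the cover alone.

How it is judged:
By the outcome, as a careful person would: the job done as asked, in the order asked, and still so for the second after the job is handed in, with the robot touching nothing.
It also fails if it takes over 48 s, if anything falls off the work surface, if the arm or the gripper's body presses on something with over 40 N, if the wrist force passes 120 N, or if a joint passes its speed limit or range.

## Robot

A 6-joint arm with a two-finger parallel gripper is mounted at the origin on the work surface. World frame = base frame: x ahead of the robot, y to its left, z up, the work surface at z = 0. Lengths are in m, angles in rad, forces in N, time in s.
With the tool pointing down it reaches from about 0.3 to 0.95 m from the base axis. Payload 3.1 kg.
Tool frame: the origin (TCP) lies on the centre line of the jaws, within the pads' length; the fingertips stand 17 mm ahead of it and the grasp point (between the pads) lies 2 mm behind it; z points along the fingers, y is the direction in which the jaws open and shut (so a half turn about z gives the same grasp; the last joint's range is limited). The gripper opens to 85 mm and grips with 20 to 120 N. Pads are 22 mm wide; open, the fingers measure 114 mm over their backs; the gripper's body (76 mm by 85 mm) begins 54 mm behind the grasp point. The pads swing forward as they close: fully open they stand 13 mm farther back than shut.
Start: joints at [-1.263, 0.308, 1.634, -0, 1.2, -0.07], TCP at [0.231, -0.581, 0.248] pointing down, gripper open.
Joint ranges: [-3.06, 3.06], [-0.79, 1.96], [0.05, 2.63], [-1.19, 4.34], [0.05, 2.64], [-2.94, 2.94]. Speed limits (rad/s): [2.79, 2.79, 3.14, 3.14, 3.14, 3.14].

## Interface

Orientations are given as a rotation vector (axis times angle).
In Python, from station import env gives the robot as it stands. The module is installed in compiled form; this text tells all that it offers.
- The arm moves only by the shell command python3 -m jog 'ROWS' [FORCE]. ROWS is JSON, a list that holds one entry, the list of rows, each a list of 5 numbers: the closure, from 0 (fully open) to 1 (shut), then the shift along the tool's x, y, z normalised to -1 to 1, where 1 is 40 mm, then the turn about the tool's z normalised to -1 to 1, where 1 is 4 degrees. In form: [[[jaw, tx, ty, tz, turn], ...]]. A call has exactly 10 rows; each row shifts and turns the commanded pose from where the row before left it, along the tool's axes as they then stand; what a row does not reach is not made up. A row lasts 1/12 s, in which the tool goes at most 41.7 mm and 7.16 degrees, less where a joint would pass 70% of its speed; a pose out of reach is approached as far as the arm can. A call with a number of a shift or a turn outside -1 to 1 is refused whole. A call with a gripper value outside its range is refused whole. The fingers move at their own pace and stop on an object; FORCE is the grip in N (left out, the last holds). Time passes only in rows, so rows that do not move let the fingers close, or fill a call up. It gives the time, the measured TCP pose, the force and the opening at its end, in the units of the state.
- env.get_state(): the state, without advancing time (a new reading comes with each control period).
- env.camera(name): name is "scene" or "top" or "wrist"; returns (picture, depth): 400x640x3 uint8, red, green, blue; 400x640 float32, m along the optical axis (not along the pixel's ray), 0 where there is no reading.
- env.calibration(name): a dict with "fx", "fy", "cx", "cy" (pixels), "rvec" (rotation vector, rad) and "tvec" (3), from world to camera coordinates, as OpenCV has them. Camera axes: x right, y down, z forward; pixel columns grow to the right and rows downward; lengths in m; the calibration is good to about 2 mm. The wrist camera is an equidistant fisheye: a pixel r from the principal point sees the ray r / f radians off the axis. A picture is of the moment at which its call begins: read the wrist's pose just before it. calibration takes no time and is no camera call; for the wrist camera it gives the pose at the moment of the call.
- env.finish_job(): hands the job in, once; it reports no verdict.
The state is a dict: "clock": time; "q": joint angles; "dq": joint speeds; "joint_torque": joint torques, N m; "tcp_pos": TCP position; "eef_rot": TCP orientation; "force": force on the tool from outside, world axes, zero at the start; "moment": the same for the moment, N m; "gripper_width": opening from 0.0 (shut) to 1.0 (fully open).
Only numpy, scipy, OpenCV 4.12 (cv2) and the standard library are available. Lean on these libraries where they do the work, as an engineer would, in place of code of your own. Each camera call takes 0.05 s, during which the arm holds its last target. There are 200 camera calls.

## Working session

There is one attempt and no reset: what is moved stays moved. The work goes in short steps, Python scripts to look and compute and a shell command to move; the robot and the scene stay as the last step left them, time stands still between calls to the robot, and variables do not carry over. Pictures are saved under pics/ and viewed, on a budget of 10 in all, crops included, one or two more only if the job needs it, and the job is handed in when it is done.

```bash
mkdir -p pics
python3 - <<'E'
from station import env
import cv2,numpy as np
s=env.get_state();print(s)
for n in("top","scene"):
    p,d=env.camera(n);np.savez(f"{n}0.npz",p=p,d=d);cv2.imwrite(f"pics/{n}0.png",p[...,::-1]);print(env.calibration(n))
E
```

```text
{'clock': 0.0, 'q': array([-1.26269269e+00,  3.08990735e-01,  1.63520910e+00, -2.66800726e-06,
        1.19969211e+00, -6.96741579e-02]), 'dq': array([-0.00036793,  0.00135794, -0.0001335 , -0.00185935,  0.00022663,
        0.00153763]), 'joint_torque': array([-9.67766246e-04, -4.15252984e+01, -2.76662761e+01, -1.93881152e-05,
        1.02553921e-02, -3.05007518e-06]), 'tcp_pos': array([ 0.23028354, -0.58017836,  0.24704518]), 'eef_rot': array([-3.08347223e+00, -5.89462421e-01,  4.33112345e-04]), 'force': array([ 0.04323803, -0.21323681, -0.25716302]), 'moment': array([ 0.03505545, -0.01135493, -0.00515672]), 'gripper_width': 0.9984241166084675}
{'fx': 393.9716162524316, 'fy': 393.9716162524316, 'cx': 317.83093915331716, 'cy': 197.0028380198063, 'rvec': array([ 2.12893179, -2.1814843 ,  0.14446144]), 'tvec': array([0.06234527, 0.55531213, 1.55293788])}
{'fx': 468.8870424484529, 'fy': 468.8870424484529, 'cx': 324.9229166413735, 'cy': 201.43667796108573, 'rvec': array([ 1.91745335,  1.15452771, -0.57310259]), 'tvec': array([-0.32925608, -0.19903281,  2.07808862])}
```

View pics/top0.png

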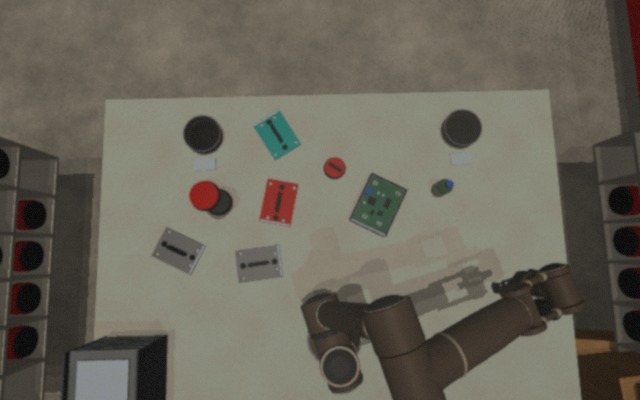

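View pics/scene0.png

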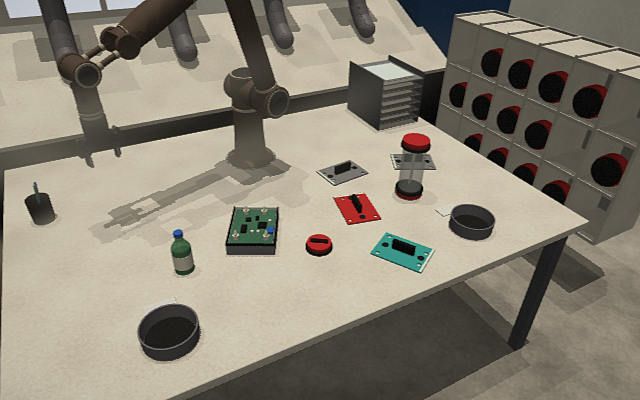

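Candidates in the top view:
- Red plate (279,201). This matches the description, so I choose it.
- Red cap (334,168).
- Carrier's red end (204,195).
- Grey plates (180,250) and (260,263), and the turquoise plate (277,134). These are look-alikes to leave alone.

The terminal is at (378,205). Next is a close crop and a measurement.

```bash
cat > h.py <<'E'
import numpy as np,cv2
from station import env
def ray(c,uv,z,fish=False):
    uv=np.atleast_2d(np.asarray(uv,float));R=cv2.Rodrigues(np.array(c["rvec"]))[0];o=-R.T@c["tvec"]
    x=(uv[:,0]-c["cx"])/c["fx"];y=(uv[:,1]-c["cy"])/c["fy"]
    if fish:
        th=np.hypot(x,y)+1e-12;d=np.c_[x/th*np.sin(th),y/th*np.sin(th),np.cos(th)]
    else: d=np.c_[x,y,np.ones_like(x)]
    w=d@R
    return o+w*((z-o[2])/w[:,2])[:,None]
def proj(c,P,fish=False):
    R=cv2.Rodrigues(np.array(c["rvec"]))[0];q=np.atleast_2d(P)@R.T+c["tvec"]
    if fish:
        r=np.hypot(q[:,0],q[:,1])+1e-12;th=np.arctan2(r,q[:,2]);a=q[:,:2]/r[:,None]*th[:,None]
    else:a=q[:,:2]/q[:,2:]
    return a*[c["fx"],c["fy"]]+[c["cx"],c["cy"]]
E
python3 - <<'E'
from h import *
p=np.load("top0.npz")["p"];c=env.calibration("top")
h=cv2.cvtColor(p,cv2.COLOR_RGB2HSV)
m=(((h[...,0]<8)|(h[...,0]>172))&(h[...,1]>120)).astype(np.uint8)
m2=m.copy();m2[:,:250]=0;m2[:,310:]=0
m2=cv2.morphologyEx(m2,cv2.MORPH_CLOSE,np.ones((9,9)))
k=max(cv2.findContours(m2,0,1)[0],key=cv2.contourArea);r=cv2.minAreaRect(k);print(r)
b=ray(c,cv2.boxPoints(r),.005);print("cover",b.round(3),b.mean(0),[np.linalg.norm(b[i]-b[i-1]).round(3) for i in range(4)])
# terminal
g=((h[...,0]>40)&(h[...,0]<90)&(h[...,1]>70)).astype(np.uint8);g[:,:345]=0;g[:,412:]=0
g=cv2.morphologyEx(g,cv2.MORPH_CLOSE,np.ones((9,9)))
k=max(cv2.findContours(g,0,1)[0],key=cv2.contourArea);r=cv2.minAreaRect(k);print(r)
b=ray(c,cv2.boxPoints(r),.042);print("board",b.round(3),b.mean(0),[np.linalg.norm(b[i]-b[i-1]).round(3) for i in range(4)])
a=cv2.resize(p[160:250,240:420],None,fx=4.4,fy=4.4,interpolation=2)
cv2.imwrite("pics/crop1.png",a[...,::-1])
E
```

```text
((278.6153564453125, 200.92308044433594), (30.594114303588867, 40.39991760253906), 11.309932708740234)
cover [[0.481 0.288 0.005]
 [0.645 0.255 0.005]
 [0.616 0.131 0.005]
 [0.454 0.166 0.005]] [0.54899831 0.21002063 0.005     ] [np.float64(0.125), np.float64(0.167), np.float64(0.127), np.float64(0.167)]
((378.01470947265625, 204.19117736816406), (33.105342864990234, 43.8075065612793), 25.34617805480957)
board [[ 0.472 -0.092  0.042]
 [ 0.631 -0.174  0.042]
 [ 0.57  -0.292  0.042]
 [ 0.413 -0.209  0.042]] [ 0.52158009 -0.19190987  0.042     ] [np.float64(0.131), np.float64(0.178), np.float64(0.133), np.float64(0.178)]
```

View pics/crop1.png

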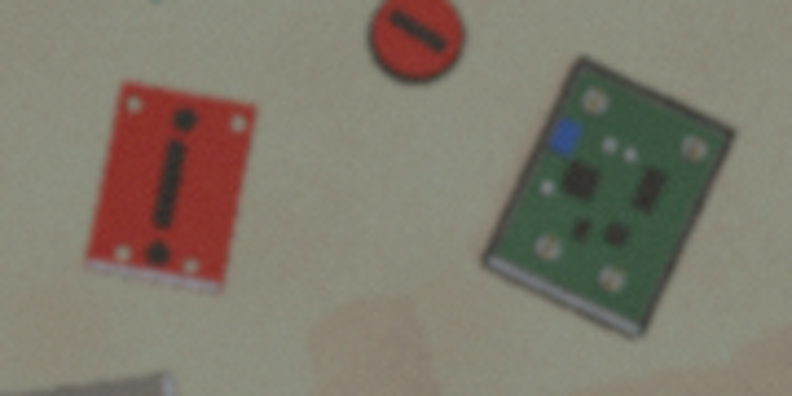

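The red plate lies with its stripe (narrow) end towards the robot, crop (150,275). The terminal's white rim is also at the near end, crop (560,300). Headings are about -11.4° for the cover and -27.4° for the terminal. I'll move over the terminal first for a wrist look.

```bash
python3 -m jog '[[[0,0.85,-0.53,0,0],[0,0.85,-0.53,0,0],[0,0.85,-0.53,0,0],[0,0.85,-0.53,0,0],[0,0.85,-0.53,0,0],[0,0.85,-0.53,0,0],[0,0.85,-0.53,0,0],[0,0.85,-0.53,0,0],[0,0.85,-0.53,0,0],[0,0.85,-0.53,0,0]]]' 40
python3 -m jog '[[[0,0.9,-0.55,0,0],[0,0.9,-0.55,0,0],[0,0,0,0,1],[0,0,0,0,1],[0,0,0,0,1],[0,0,0,0,1],[0,0,0,0,1],[0,0,0,0,1],[0,0,0,0,1],[0,0,0,0,1]]]'
python3 - <<'E'
from h import *
s=env.get_state();c=env.calibration("wrist");p,d=env.camera("wrist");np.savez("w1.npz",p=p,d=d,**{k:c[k] for k in c})
R=cv2.Rodrigues(c["rvec"])[0];print(c,"campos",-R.T@c["tvec"],s["tcp_pos"],s["eef_rot"],s["clock"]);cv2.imwrite("pics/w1.png",p[...,::-1])
E
```

```text
clock: 0.93
tcp_pos: [0.4688, -0.2565, 0.2479]
eef_rot: [-3.085, -0.59, 0.001]
force: [0.7, -0.2, 0.5]
gripper_width: 1.0
clock: 1.77
tcp_pos: [0.518, -0.1916, 0.2477]
eef_rot: [-3.128, 0.289, 0.002]
force: [-0.3, -0.5, -0.4]
gripper_width: 1.002
{'fx': 309.70691628693146, 'fy': 309.70691628693146, 'cx': 312.97574232705233, 'cy': 200.80112709007358, 'rvec': array([-1.87338664,  2.25361706,  0.3408256 ]), 'tvec': array([-0.09431328,  0.48113991,  0.53953659])} campos [ 0.59144273 -0.20592438  0.37320369] [ 0.51798857 -0.19158873  0.24765599] [-3.12790459e+00  2.88568711e-01  1.88314264e-03] 1.7667
```

View pics/w1.png

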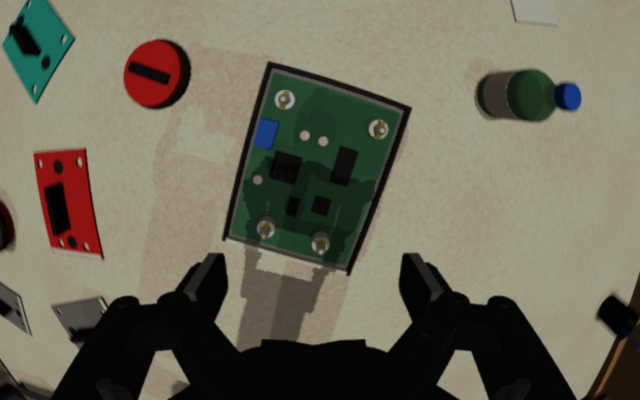

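Wrist view: the four standoffs are at (285,99), (379,129), (266,228) and (320,244), with the narrow pair at the white rim. The red cover is at left, (68,203). I'll zoom on the standoffs to fix the pin tips.

Run:
```python
from h import *
f=np.load("w1.npz");p=f["p"];t=[]
for u,v in((285,99),(379,129),(266,228),(320,244)):
    a=cv2.resize(p[v-14:v+14,u-14:u+14],(392,280*392//280),interpolation=cv2.INTER_NEAREST)
    cv2.line(a,(203,0),(203,10),(255,0,0),1);cv2.line(a,(0,203),(10,203),(255,0,0),1);t.append(cv2.resize(a,(300,300)))
cv2.imwrite("pics/posts.png",np.vstack([np.hstack(t[:2]),np.hstack(t[2:])])[...,::-1])
```

```text
(no output)
```

View pics/posts.png

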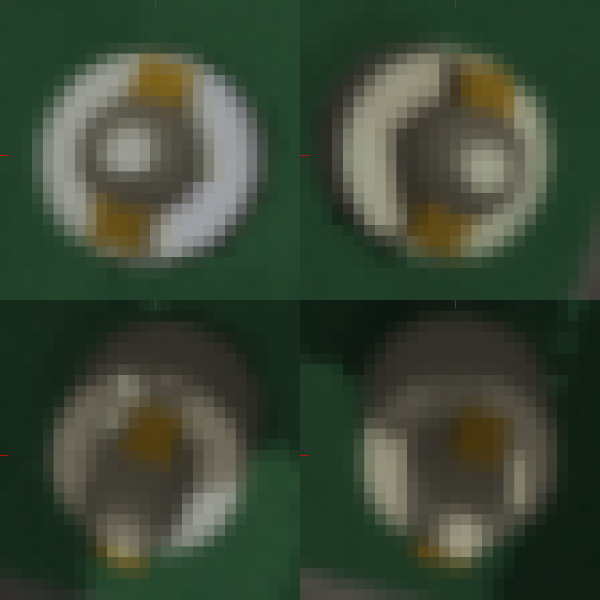

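```bash
cat >> h.py <<'E'
M=np.array([[70,50],[70,-50],[-70,32],[-70,-32]])/1000
def fit(W):
    W=np.asarray(W)[:,:2];a=M-M.mean(0);b=W-W.mean(0)
    th=np.arctan2((a[:,0]*b[:,1]-a[:,1]*b[:,0]).sum(),(a*b).sum())
    R=np.array([[np.cos(th),-np.sin(th)],[np.sin(th),np.cos(th)]]);t=W.mean(0)-R@M.mean(0)
    return t.round(4),np.degrees(th).round(2),((W-M@R.T-t)*1000).round(1)
def rel(tgt,yaw):
    "shift in tool units (1=40mm) and turn units to bring TCP above tgt with tool x at yaw deg"
    s=env.get_state();R=cv2.Rodrigues(s["eef_rot"])[0];d=R.T@(np.asarray(tgt)-s["tcp_pos"])
    y=np.degrees(np.arctan2(R[1,0],R[0,0]));print("tcp",s["tcp_pos"].round(4),"yaw",y.round(2),"shift40",(d/.04).round(3),"turn4",round(-((yaw-y+180)%360-180)/4,3),"F",s["force"].round(1),"t",s["clock"])
E
python3 - <<'E'
from h import *
c=dict(np.load("w1.npz"))
for z,uv in((.076,[(282.45,98.5),(381.96,129.9),(262.9,235.7),(320.6,251.4)]),(.058,[(284.5,99.2),(378.1,128.7),(265.2,228.6),(320.25,245.1)])):
    print(z,fit(ray(c,uv,z,True)))
rel([.543,.2115,.2],-11.4)
E
```

```text
0.076 (array([ 0.5205, -0.191 ]), np.float64(-27.59), array([[ 0.1, -0.1],
       [ 0.1, -0.2],
       [-0.5,  0.1],
       [ 0.3,  0.2]]))
0.058 (array([ 0.5204, -0.191 ]), np.float64(-27.75), array([[ 0. , -0.1],
       [ 0.4,  0. ],
       [ 0.2, -0. ],
       [-0.6,  0.2]]))
tcp [ 0.518  -0.1916  0.2477] yaw -10.67 shift40 [ -1.25  -10.019   1.196] turn4 0.183 F [ 0.7 -0.2  0.1] t 1.8167
```

Both height planes give the terminal at (0.5205, -0.1910), -27.7°, with residuals under 0.6 mm. Now over to the cover.

```bash
python3 -m jog '[[[0,-0.125,-0.98,0,0.1],[0,-0.125,-0.98,0,0.1],[0,-0.125,-0.98,0,0],[0,-0.125,-0.98,0,0],[0,-0.125,-0.98,0,0],[0,-0.125,-0.98,0,0],[0,-0.125,-0.98,0,0],[0,-0.125,-0.98,0,0],[0,-0.125,-0.98,0,0],[0,-0.125,-0.98,0,0]]]'
python3 -m jog '[[[0,0,-0.2,0,0],[0,0,0,0.3,0],[0,0,0,0.3,0],[0,0,0,0.3,0],[0,0,0,0.3,0],[0,0,0,0,0],[0,0,0,0,0],[0,0,0,0,0],[0,0,0,0,0],[0,0,0,0,0]]]'
python3 - <<'E'
from h import *
s=env.get_state();c=env.calibration("wrist");p,d=env.camera("wrist");np.savez("w2.npz",p=p,d=d,**{k:c[k] for k in c})
ang=np.radians(-11.4);R=np.array([[np.cos(ang),-np.sin(ang)],[np.sin(ang),np.cos(ang)]])
rel([.543,.2115,.2],-11.4)
uv=proj(c,np.c_[M@R.T+[.543,.2115],[.005]*4],True);print(uv.round(1))
cv2.imwrite("pics/w2.png",p[...,::-1])
E
```

```text
clock: 2.65
tcp_pos: [0.5438, 0.2043, 0.2479]
eef_rot: [3.127, -0.303, -0.001]
force: [0.4, -0.3, 1.0]
gripper_width: 1.002
clock: 3.48
tcp_pos: [0.5466, 0.2102, 0.2012]
eef_rot: [-3.126, 0.306, -0.003]
force: [0.3, -0.3, 0.1]
gripper_width: 0.998
tcp [0.5466 0.2103 0.2012] yaw -11.17 shift40 [-0.093 -0.012  0.03 ] turn4 0.057 F [-0.9  0.6 -0.5] t 3.5333
[[264.  117.2]
 [360.5 117.6]
 [283.8 242.2]
 [339.8 242.4]]
```

View pics/w2.png

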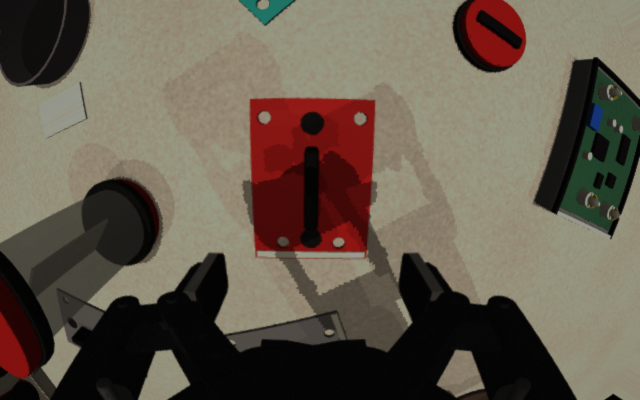

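The red cover is centred below the gripper, with its holes at (264,117), (360,118), (283,242) and (339,242), as predicted. The carrier stands at left, so I'll check its clearance.

Run:
```python
from h import *
c=dict(np.load("w2.npz"));p=c["p"];h=cv2.cvtColor(p,cv2.COLOR_RGB2HSV)
red=(((h[...,0]<8)|(h[...,0]>172))&(h[...,1]>150))
out=[]
for u,v in((264,117),(360,118),(283,242),(339,242)):
    w=np.where(~red[v-9:v+10,u-9:u+10],1,0).astype(np.uint8);w[15:]=0 if v>200 else w[15:]
    n,l,st,ce=cv2.connectedComponentsWithStats(w);k=l[9,9];print(st[k]);out.append(ce[k]+[u-9,v-9])
print(np.round(out,1),fit(ray(c,out,.004,True)))
print("carrier foot",ray(c,[(122,221)],.0,True))
p0=np.load("top0.npz")["p"];print("carrier top",ray(env.calibration("top"),[(204,195)],.24,))
```

```text
[  3   3  13  13 142]
[  3   3  13  14 143]
[ 3  4 12 10 94]
[  3   4  12  11 102]
[[264.  117. ]
 [359.9 118.2]
 [282.6 241.3]
 [338.2 242.1]] (array([0.5432, 0.2124]), np.float64(-11.93), array([[-0.3, -0.1],
       [-0.2,  0.2],
       [ 0.3, -0.2],
       [ 0.3,  0. ]]))
carrier foot [[0.54246946 0.4640138  0.        ]]
carrier top [[0.54671624 0.44936747 0.24      ]]
```

Cover at (0.5432, 0.2124), -11.9°, with residuals of 0.3 mm. The carrier is well clear. Descending to TCP z 0.027.

Run:
```python
from h import *
rel([.5432,.2124,.027],-11.93)
```

```text
tcp [0.5466 0.2103 0.2012] yaw -11.17 shift40 [-0.1   -0.032  4.355] turn4 0.19 F [-0.9  0.6 -0.5] t 3.5333
```

```bash
python3 -m jog '[[[0,-0.1,-0.032,0,0.19],[0,0,0,0.7,0],[0,0,0,0.7,0],[0,0,0,0.7,0],[0,0,0,0.7,0],[0,0,0,0.6,0],[0,0,0,0.5,0],[0,0,0,0.3,0],[0,0,0,0.15,0],[0,0,0,0,0]]]'
python3 - <<'E'
from h import *
rel([.5432,.2124,.027],-11.93)
E
```

```text
clock: 4.37
tcp_pos: [0.5414, 0.2123, 0.0253]
eef_rot: [3.124, -0.326, -0.003]
force: [0.1, -0.0, -0.1]
gripper_width: 1.002
tcp [0.5414 0.2123 0.0253] yaw -11.91 shift40 [ 0.044 -0.013 -0.044] turn4 0.004 F [ 0.1 -0.  -0.1] t 4.3667
```

```bash
python3 -m jog '[[[0,0.04,-0.01,-0.05,0],[1,0,0,0,0],[1,0,0,0,0],[1,0,0,0,0],[1,0,0,0,0],[1,0,0,0,0],[1,0,0,0,0],[1,0,0,0,0],[1,0,0,0,0],[1,0,0,0,0]]]' 70
python3 -m jog '[[[1,0,0,-0.1,0],[1,0,0,-0.2,0],[1,0,0,-0.4,0],[1,0,0,-0.6,0],[1,0,0,-0.7,0],[1,0,0,-0.8,0],[1,0,0,-0.8,0],[1,0,0,-0.5,0],[1,0,0,-0.3,0],[1,0,0,0,0]]]'
python3 - <<'E'
from h import *
rel([.5205,-.191,.18],-27.67); print(env.get_state()["moment"])
E
```

```text
clock: 5.2
tcp_pos: [0.5443, 0.2126, 0.0288]
eef_rot: [-3.124, 0.326, -0.001]
force: [-0.6, -0.1, 2.5]
gripper_width: 0.154
clock: 6.03
tcp_pos: [0.5457, 0.213, 0.2078]
eef_rot: [-3.122, 0.326, -0.009]
force: [1.3, 0.3, -1.3]
gripper_width: 0.152
tcp [0.5457 0.213  0.2078] yaw -11.91 shift40 [ 1.465 10.014  0.672] turn4 3.939 F [ 1.3  0.3 -1.3] t 6.0333
[-0.05952483 -0.00563231  0.0441218 ]
```

```bash
python3 -m jog '[[[1,0.07,0.4,0,0],[1,0.13,0.8,0,0],[1,0.14,0.95,0,0],[1,0.14,0.95,0,0],[1,0.14,0.95,0,0],[1,0.14,0.95,0,0],[1,0.14,0.95,0,0],[1,0.14,0.95,0,0],[1,0.14,0.95,0,0],[1,0.14,0.95,0,0]]]'
python3 -m jog '[[[1,0.14,0.8,0,0],[1,0.1,0.4,0,0],[1,0,0,0.2,0.5],[1,0,0,0.3,1],[1,0,0,0.2,1],[1,0,0,0,1],[1,0,0,0,0.44],[1,0,0,0,0],[1,0,0,0,0],[1,0,0,0,0]]]'
python3 - <<'E'
from h import *
c=env.calibration("wrist");p,d=env.camera("wrist");np.savez("w3.npz",p=p,d=d,**{k:c[k] for k in c})
cv2.imwrite("pics/w3.png",p[...,::-1]);rel([.5205,-.191,.18],-27.67)
E
```

```text
clock: 6.87
tcp_pos: [0.5207, -0.1441, 0.2018]
eef_rot: [-3.123, 0.326, 0.007]
force: [0.7, -0.7, -2.4]
gripper_width: 0.152
clock: 7.7
tcp_pos: [0.5216, -0.1915, 0.1751]
eef_rot: [-3.05, 0.75, 0.003]
force: [-0.5, 0.2, -1.7]
gripper_width: 0.152
tcp [ 0.5219 -0.1916  0.1755] yaw -27.64 shift40 [-0.037  0.002 -0.113] turn4 0.009 F [ 0.3  0.6 -1.6] t 7.75
```

View pics/w3.png

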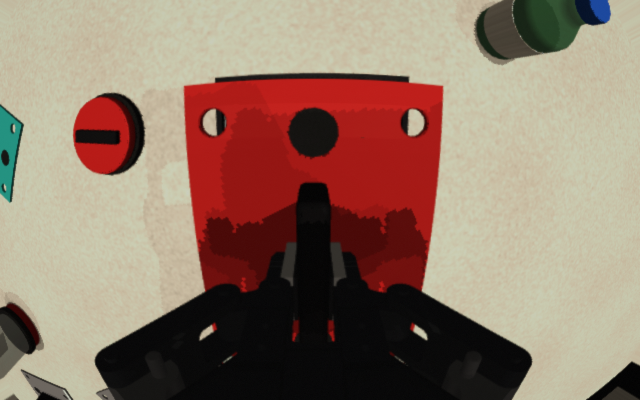

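The cover is held square over the terminal. The wide holes are at (213,122) and (414,122), and the narrow holes are mostly hidden by the fingers. I'll measure the offset and the level.

```bash
cat > m.py <<'E'
from h import *
def holes(f,zc,pts,w=20):
    c=dict(np.load(f));p=c["p"];h=cv2.cvtColor(p,cv2.COLOR_RGB2HSV);red=(((h[...,0]<10)|(h[...,0]>170))&(h[...,1]>130))
    out=[]
    for u,v in pts:
        a=(~red[v-w:v+w+1,u-w:u+w+1]).astype(np.uint8);n,l,st,ce=cv2.connectedComponentsWithStats(a);k=l[w,w]
        x,y,ww,hh,_=st[k];out.append([u-w+x+(ww-1)/2,v-w+y+(hh-1)/2]);print("px",out[-1],st[k])
    W=ray(c,out,zc,True);print(W.round(4),np.linalg.norm(W[0]-W[1]))
    d=c["d"];v,u=np.nonzero(cv2.erode(red.astype(np.uint8),np.ones((7,7)))&(d>0.05)&(d<.35));z=d[v,u]
    m=(v>80)&(u>180)&(u<445);u,v,z=u[m],v[m],z[m]
    R=cv2.Rodrigues(c["rvec"])[0];x=(u-c["cx"])/c["fx"];y=(v-c["cy"])/c["fy"];th=np.hypot(x,y)
    s=np.tan(th)/th;Pc=np.c_[x*s*z,y*s*z,z];Pw=(Pc-c["tvec"])@R
    A=np.c_[Pw[:,:2]-Pw[:,:2].mean(0),np.ones(len(Pw))];k=np.linalg.lstsq(A,Pw[:,2],rcond=None)[0]
    g=np.radians(-27.67);print("n",len(Pw),"z",k[2].round(4),"slope deg along x,y",np.degrees([k[0]*np.cos(g)+k[1]*np.sin(g),-k[0]*np.sin(g)+k[1]*np.cos(g)]).round(2),"res",(Pw[:,2]-A@k).std().round(4))
    return W
E
python3 - <<'E'
from m import *
W=holes("w3.npz",.1512,[(213,122),(414,122)])
g=np.radians(-27.67);R=np.array([[np.cos(g),-np.sin(g)],[np.sin(g),np.cos(g)]])
T=M[:2]@R.T+[.5205,-.191];e=(T-W[:,:2]);print("error world mm",(e*1e3).round(1),"in unit frame",(e@R*1e3).round(1))
E
```

```text
px [np.float64(213.5), np.float64(122.0)] [  9   7  24  27 492]
px [np.float64(413.0), np.float64(122.0)] [  8   7  23  27 491]
[[ 0.6057 -0.1808  0.1512]
 [ 0.56   -0.2682  0.1512]] 0.09856178900725647
n 37551 z 0.1513 slope deg along x,y [-0.22 -0.05] res 0.0006
error world mm [[ 0.1  1.6]
 [-0.7  0.4]] in unit frame [[-0.7  1.4]
 [-0.8 -0. ]]
```

The cover is level within 0.3°. Its height matches, and the hole spacing is short only by wall occlusion. The correction is about -0.75 mm along tool x and -0.7 mm along tool y. I'll lower to just above the pin tips and look through the holes.

```bash
python3 -m jog '[[[1,-0.019,-0.018,0,0.01],[1,0,0,0.15,0],[1,0,0,0.3,0],[1,0,0,0.35,0],[1,0,0,0.35,0],[1,0,0,0.2,0],[1,0,0,0.15,0],[1,0,0,0.05,0],[1,0,0,0,0],[1,0,0,0,0]]]'
python3 - <<'E'
from m import *
c=env.calibration("wrist");p,d=env.camera("wrist");np.savez("w4.npz",p=p,d=d,**{k:c[k] for k in c})
rel([.5205,-.191,.18],-27.67)
holes("w4.npz",env.get_state()["tcp_pos"][2]-.024,[(213,122),(414,122)])
t=[cv2.resize(p[v-25:v+25,u-25:u+25],(390,390),interpolation=0) for u,v in((213,122),(414,122))]
cv2.imwrite("pics/w4.png",np.hstack(t)[...,::-1])
E
```

```text
clock: 8.58
tcp_pos: [0.5224, -0.1911, 0.1146]
eef_rot: [3.05, -0.752, 0.001]
force: [-0.8, 0.1, -1.6]
gripper_width: 0.155
tcp [ 0.5227 -0.1912  0.115 ] yaw -27.71 shift40 [-0.048  0.021 -1.626] turn4 -0.011 F [ 0.3 -0.6 -1.1] t 8.6333
px [np.float64(214.0), np.float64(122.0)] [ 10   7  23  27 493]
px [np.float64(412.5), np.float64(122.5)] [  7   8  24  26 490]
[[ 0.6064 -0.1808  0.091 ]
 [ 0.5607 -0.2674  0.091 ]] 0.09801214137604661
n 37418 z 0.0909 slope deg along x,y [-0.05 -0.04] res 0.0006
```

View pics/w4.png

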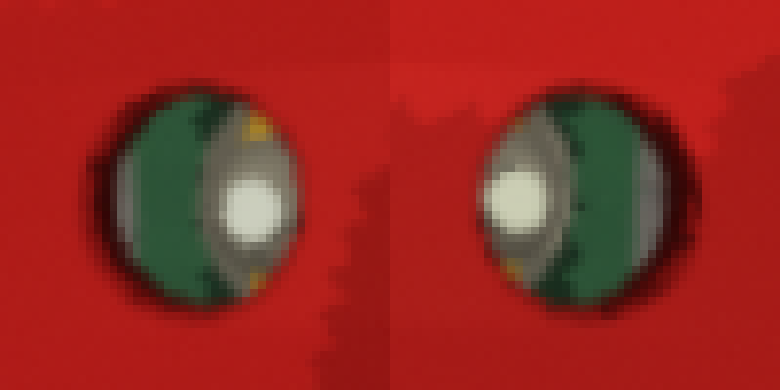

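Through the wide holes the white pin tips show at (219.8,123.4) and (404.5,122.4). I'll compare them with the hole centres using the same camera.

Run:
```python
from h import *
c=dict(np.load("w4.npz"))
H=ray(c,[(214,122),(412.5,122.5)],.091,True)[:,:2];T=ray(c,[(219.8,123.4),(404.5,122.4)],.076,True)[:,:2]
g=np.radians(-27.67);R=np.array([[np.cos(g),-np.sin(g)],[np.sin(g),np.cos(g)]])
print(np.linalg.norm(T[0]-T[1]),"pins-holes unit frame mm",((T-H)@R*1e3).round(2));print("pins vs earlier",((T-(M[:2]@R.T+[.5205,-.191]))@R*1e3).round(2))
```

```text
0.09991188332638473 pins-holes unit frame mm [[-1.46  1.59]
 [-0.72 -0.33]]
pins vs earlier [[-0.1   0.55]
 [ 0.35  0.64]]
```

```bash
python3 -m jog '[[[1,-0.028,-0.008,0,-0.07],[1,0,0,0.05,0],[1,0,0,0.05,0],[1,0,0,0,0],[1,0,0,0,0],[1,0,0,0,0],[1,0,0,0,0],[1,0,0,0,0],[1,0,0,0,0],[1,0,0,0,0]]]'
python3 - <<'E'
from m import *
c=env.calibration("wrist");p,d=env.camera("wrist");np.savez("w5.npz",p=p,d=d,**{k:c[k] for k in c})
rel([.5205,-.191,.18],-27.67)
zc=env.get_state()["tcp_pos"][2]-.024
H=holes("w5.npz",zc,[(213,122),(414,122)])[:,:2]
h=cv2.cvtColor(p,cv2.COLOR_RGB2HSV);T=[]
for u,v in((213,122),(414,122)):
    a=p[v-16:v+17,u-16:u+17].min(2);m=(a>np.percentile(a,99.5)*.8).astype(np.uint8);n,l,s,ce=cv2.connectedComponentsWithStats(m)
    k=1+s[1:,4].argmax();T.append(ce[k]+[u-16,v-16]);print(T[-1],s[k])
T=ray(c,T,.076,True)[:,:2]
g=np.radians(-27.67);R=np.array([[np.cos(g),-np.sin(g)],[np.sin(g),np.cos(g)]])
print(np.linalg.norm(T[0]-T[1]),"pins-holes unit mm",((T-H)@R*1e3).round(2))
E
```

```text
clock: 9.47
tcp_pos: [0.5212, -0.1901, 0.1103]
eef_rot: [-3.052, 0.745, -0.0]
force: [-0.2, -0.9, -1.4]
gripper_width: 0.148
tcp [ 0.5212 -0.1901  0.1103] yaw -27.43 shift40 [-0.005  0.029 -1.742] turn4 0.059 F [ 0.3  0.8 -1.2] t 9.5167
px [np.float64(214.0), np.float64(122.0)] [ 10   7  23  27 492]
px [np.float64(412.5), np.float64(122.0)] [  7   7  24  27 491]
[[ 0.6052 -0.1793  0.0863]
 [ 0.56   -0.2665  0.0863]] 0.09820576684481248
n 37427 z 0.0866 slope deg along x,y [-0.1  -0.05] res 0.0006
[218.41304348 120.36956522] [18 11  8  8 46]
[408.33333333 120.        ] [ 7 11  8  7 42]
0.1000654769102912 pins-holes unit mm [[ 0.37  0.85]
 [ 0.59 -1.01]]
```

Aligned within about 0.5 mm. Lowering until it rests on the catches.

```bash
python3 -m jog '[[[1,0.01,0,0,0],[1,0,0,0.05,0],[1,0,0,0.05,0],[1,0,0,0.05,0],[1,0,0,0.05,0],[1,0,0,0.05,0],[1,0,0,0.03,0],[1,0,0,0.03,0],[1,0,0,0,0],[1,0,0,0,0]]]'
python3 - <<'E'
from m import *
c=env.calibration("wrist");p,d=env.camera("wrist");np.savez("w6.npz",p=p,d=d,**{k:c[k] for k in c})
rel([.5205,-.191,.18],-27.67);print(env.get_state()["moment"])
holes("w6.npz",env.get_state()["tcp_pos"][2]-.024,[(213,122),(414,122)])
cv2.imwrite("pics/w6.png",p[60:380,120:520][...,::-1])
E
```

```text
clock: 10.35
tcp_pos: [0.5215, -0.1902, 0.0978]
eef_rot: [-3.052, 0.745, 0.0]
force: [0.6, 0.2, -2.1]
gripper_width: 0.149
tcp [ 0.5216 -0.1903  0.0979] yaw -27.43 shift40 [-0.016  0.029 -2.053] turn4 0.059 F [-0.  -0.  -1.7] t 10.4
[ 0.02278742 -0.03183359 -0.01546179]
px [np.float64(213.5), np.float64(122.0)] [  9   7  24  27 494]
px [np.float64(412.5), np.float64(122.0)] [  7   7  24  27 493]
[[ 0.6056 -0.1792  0.0739]
 [ 0.5603 -0.2666  0.0739]] 0.09838247780715544
n 37964 z 0.0741 slope deg along x,y [-0.1  -0.05] res 0.0006
```

View pics/w6.png

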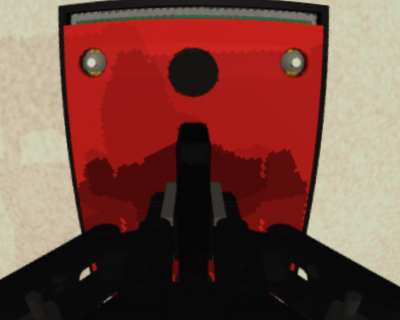

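Both wide pins show through their holes, at crop (92,63) and (292,63). I'll press straight down with the level grip, in small steps, watching the force.

```bash
python3 -m jog '[[[1,0,0,0,0],[1,0,0,0.03,0],[1,0,0,0.03,0],[1,0,0,0.03,0],[1,0,0,0.03,0],[1,0,0,0.03,0],[1,0,0,0,0],[1,0,0,0,0],[1,0,0,0,0],[1,0,0,0,0]]]' 100
python3 -m jog '[[[1,0,0,0.03,0],[1,0,0,0.03,0],[1,0,0,0.03,0],[1,0,0,0.03,0],[1,0,0,0,0],[1,0,0,0,0],[1,0,0,0,0],[1,0,0,0,0],[1,0,0,0,0],[1,0,0,0,0]]]'
python3 - <<'E'
from h import *
rel([.5205,-.191,.0868],-27.67);print(env.get_state()["moment"])
E
```

```text
clock: 11.23
tcp_pos: [0.5223, -0.1908, 0.0939]
eef_rot: [3.051, -0.744, 0.002]
force: [-2.7, 0.4, 9.2]
gripper_width: 0.151
clock: 12.07
tcp_pos: [0.5215, -0.1904, 0.0868]
eef_rot: [3.052, -0.745, -0.0]
force: [-0.3, -0.8, -0.3]
gripper_width: 0.147
tcp [ 0.5215 -0.1904  0.0868] yaw -27.43 shift40 [-0.014  0.026  0.001] turn4 0.059 F [-0.3 -0.8 -0.3] t 12.0667
[-0.19913332  0.10049901  0.01333647]
```

The TCP has reached the seated height and the force has fallen, so the catches have probably clicked. I'll press a bit further for the hard stop, then look.

```bash
python3 -m jog '[[[1,0,0,0.03,0],[1,0,0,0.03,0],[1,0,0,0.02,0],[1,0,0,0,0],[1,0,0,0,0],[1,0,0,0,0],[1,0,0,0,0],[1,0,0,0,0],[1,0,0,0,0],[1,0,0,0,0]]]'
python3 - <<'E'
from m import *
c=env.calibration("wrist");p,d=env.camera("wrist");np.savez("w7.npz",p=p,d=d,**{k:c[k] for k in c})
rel([.5205,-.191,.0868],-27.67);print(env.get_state()["moment"])
holes("w7.npz",.063,[(213,122),(414,122)])
E
```

```text
clock: 12.9
tcp_pos: [0.5215, -0.1904, 0.0867]
eef_rot: [3.052, -0.745, -0.002]
force: [-8.4, 2.2, 17.2]
gripper_width: 0.147
tcp [ 0.5215 -0.1904  0.0868] yaw -27.43 shift40 [-0.015  0.026 -0.   ] turn4 0.061 F [-7.8  1.4 17.7] t 12.95
[ 0.26739286  1.1619558  -0.00848597]
px [np.float64(211.5), np.float64(122.0)] [  5   2  28  37 713]
px [np.float64(414.5), np.float64(122.0)] [  7   2  28  37 728]
[[ 0.6061 -0.1785  0.063 ]
 [ 0.5599 -0.2676  0.063 ]] 0.10038706467366049
n 37562 z 0.0631 slope deg along x,y [-0.07 -0.03] res 0.0006
```

Hard stop: 17 N pushes back with no travel. The cover top is at 63.1 mm (expected 63) and level within 0.1°. Relax, release, lift and inspect.

```bash
python3 -m jog '[[[1,0,0,-0.08,0],[1,0,0,0,0],[0.6,0,0,0,0],[0.3,0,0,0,0],[0,0,0,0,0],[0,0,0,0,0],[0,0,0,0,0],[0,0,0,0,0],[0,0,0,0,0],[0,0,0,0,0]]]' 20
python3 -m jog '[[[0,0,0,-0.2,0],[0,0,0,-0.4,0],[0,0,0,-0.7,0],[0,0,0,-0.8,0],[0,0,0,-0.8,0],[0,0,0,-0.6,0],[0,0,0,-0.3,0],[0,0,0,0,0],[0,0,0,0,0],[0,0,0,0,0]]]'
python3 - <<'E'
from m import *
c=env.calibration("wrist");p,d=env.camera("wrist");np.savez("w8.npz",p=p,d=d,**{k:c[k] for k in c})
rel([.5205,-.191,.0868],-27.67)
g=np.radians(-27.67);R=np.array([[np.cos(g),-np.sin(g)],[np.sin(g),np.cos(g)]])
uv=proj(c,np.c_[M@R.T+[.5205,-.191],[.066]*4],True).round().astype(int);print(uv)
t=[cv2.resize(p[v-20:v+20,u-20:u+20],(300,300),interpolation=2) for u,v in uv]
cv2.imwrite("pics/w8.png",np.vstack([np.hstack(t[:2]),np.hstack(t[2:])])[...,::-1])
# level from depth, points on red
h=cv2.cvtColor(p,cv2.COLOR_RGB2HSV);red=(((h[...,0]<10)|(h[...,0]>170))&(h[...,1]>130)).astype(np.uint8);red=cv2.erode(red,np.ones((5,5)))
v,u=np.nonzero(red);z=d[v,u];x=(u-c["cx"])/c["fx"];y=(v-c["cy"])/c["fy"];th=np.hypot(x,y);s=np.tan(th)/th
P=(np.c_[x*s*z,y*s*z,z]-c["tvec"])@cv2.Rodrigues(c["rvec"])[0];q=(P[:,:2]-[.5205,-.191])@R
for sx in(1,-1):
  for sy in(1,-1):
    m=(abs(q[:,0]-sx*.06)<.03)&(abs(q[:,1]-sy*.035)<.025)&(z>.05);print(sx,sy,m.sum(),np.median(P[m,2]).round(4))
E
```

```text
clock: 13.78
tcp_pos: [0.5216, -0.1902, 0.0871]
eef_rot: [-3.052, 0.745, -0.0]
force: [0.1, -0.2, 0.1]
gripper_width: 1.002
clock: 14.62
tcp_pos: [0.5202, -0.1897, 0.2371]
eef_rot: [-3.051, 0.745, 0.005]
force: [-1.2, -0.1, -0.5]
gripper_width: 1.001
tcp [ 0.52   -0.1896  0.2366] yaw -27.44 shift40 [0.044 0.025 3.746] turn4 0.058 F [ 0.4 -0.5 -0.3] t 14.6667
[[261 112]
 [366 113]
 [283 247]
 [343 248]]
1 1 2659 0.0631
1 -1 2689 0.0631
-1 1 1726 0.0632
-1 -1 1692 0.0632
```

View pics/w8.png

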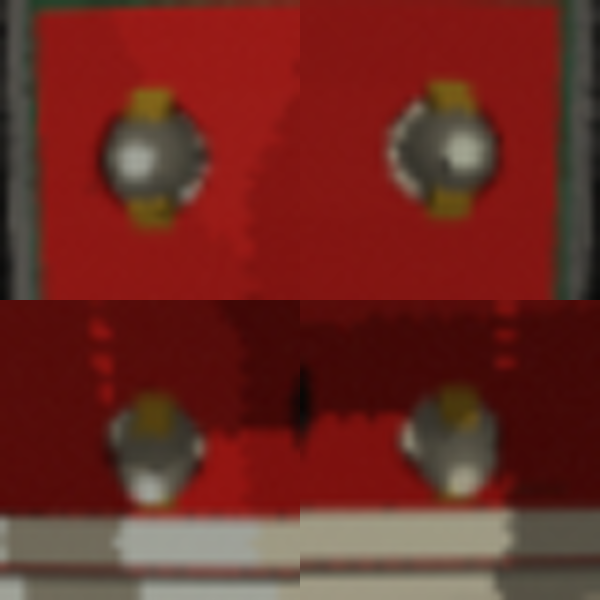

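All four standoffs show their yellow catches sprung out over the red plate, and all four corners are at 63.1–63.2 mm. The gripper is clear, so I'm handing in.

```bash
python3 -c "
from station import env
print(env.finish_job(), env.get_state()['clock'])"
```

```text
the job is handed in; nothing more can be done
the job is handed in; nothing more can be done
```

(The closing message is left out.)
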